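# Load the labware nests for the next liquid-handling run

### The job

Load the nests for the next run: put the large bottle, the small bottle and the slide box each down flat inside the rim of the nest that fits it, and then, last of all, slide the sample tube down the bore of the metal block until it rests on the bottom, with the black ring on the tube level with the block's top. Keep everything upright, let go of it all, and leave the beaker and the stack of dishes where they are.

Things in the scene. Friction and masses are not known exactly. Their poses are not given: they have to be found in the camera images.
- large_bottle: Loose upright amber glass bottle with a blue screw cap. 112 mm tall; body 62 mm in diameter up to 66 mm, then a shoulder narrowing to a 38 mm neck at 80 mm; cap 46 mm in diameter (with ribs 48 mm) from 88 to 112 mm. Easily carried by the cap. About 0.26 kg. Origin: centre of the underside, z up.
- small_bottle: Loose upright amber glass bottle with a blue screw cap, the same shape but smaller. 88 mm tall; body 44 mm in diameter up to 48 mm, shoulder narrowing to a 28 mm neck at 59 mm; cap 34 mm in diameter (with ribs 36 mm) from 66 to 88 mm. About 0.11 kg. Origin: centre of the underside, z up.
- slide_box: Loose closed box of hard dark-grey plastic with a blank paper panel on top, for microscope slides; 96 mm along x, 58 mm along y, 46 mm tall; the lid does not come off. About 0.15 kg. Origin: centre of the underside, z up. Turned end for end it is the same.
- sample_tube: Loose white plastic tube with a flat foot, standing upright; 28 mm in diameter, 112 mm tall; blue cap 34 mm in diameter from 92 to 112 mm; a black ring runs round it 50 mm above its foot. About 0.06 kg. Origin: centre of the foot, z up.
- large_round_nest: Fixed square aluminium plate 94 x 94 x 6 mm with a dark round rim on it and a white floor inside: inner diameter 78 mm, rim wall 5 mm thick, 8 mm high (top at 14 mm). The large bottle belongs inside the rim, standing on the plate 6 mm above the bench. Origin: centre of the underside, z up.
- small_round_nest: Fixed square aluminium plate 76 x 76 x 6 mm with a dark round rim on it and a white floor inside: inner diameter 60 mm, rim wall 5 mm thick, 8 mm high (top at 14 mm). The small bottle belongs inside the rim, standing on the plate 6 mm above the bench. Origin: centre of the underside, z up.
- box_nest: Fixed aluminium plate 122 x 84 x 6 mm (x by y) with a dark rectangular rim on it and a white floor inside: inside 110 mm along x and 72 mm along y (walls 5 mm thick), 8 mm high (top at 14 mm). The slide box belongs inside the rim, its long side along the nest's long side (x), standing on the plate 6 mm above the bench. Origin: centre of the underside, z up.
- tube_block: Fixed aluminium block 70 x 70 x 60 mm with one upright bore in the middle of its top: 34 mm in diameter, 50 mm deep (floor 10 mm above the bench), its mouth chamfered by 4 mm. The sample tube belongs in it; standing on the bore's floor its black ring is level with the block's top. Origin: centre of the underside, z up.
- beaker: Bystander: loose open glass beaker, about 60 mm in diameter and 70 mm tall, standing among the work. Leave it where it is. Origin: centre of the underside.
- dish_stack: Bystander: loose stack of three closed shallow round dishes, whitish clear plastic (one rigid piece), 90 mm in diameter, 42 mm tall, to the left of the work, nearer the robot. Leave it where it is. Origin: centre of the underside.

How it is judged:
On the way, in this order (a step that is already met when the one before it is completed fails the run):
1. the large bottle, the small bottle and the slide box all stand in their own nests (horizontal distance between large_bottle and large_round_nest below 0.011 m and z of large_bottle in the frame of large_round_nest below 0.0095 m and angle between each of large_bottle, small_bottle, slide_box's own z axis and vertical below 0.1 rad and linear speed of each of large_bottle, small_bottle, slide_box below 0.02 m/s and horizontal distance between small_bottle and small_round_nest below 0.011 m and z of small_bottle in the frame of small_round_nest below 0.0095 m and horizontal distance between slide_box and box_nest below 0.012 m and z of slide_box in the frame of box_nest below 0.0095 m and angle between the x axis of slide_box and the x axis of box_nest, either way round below 0.25 rad), for 0.2 s.
2. then the sample tube stands in the bore of the block, down to its ring (horizontal distance between sample_tube and tube_block below 0.008 m and z of sample_tube in the frame of tube_block below 0.0145 m and angle between sample_tube's own z axis and vertical below 0.15 rad and linear speed of sample_tube below 0.02 m/s), for 0.2 s.
At the end, for the whole second after the job is handed in: Each bottle within 11 mm, the slide box within 12 mm (and 0.25 rad) of its nest's centre, down on the plate (foot under 9.5 mm), tilt under 0.1 rad; tube within 8 mm of the bore's axis, foot under 14.5 mm (bore floor 10 mm), tilt under 0.15 rad; all at rest, released (all of step 1 and all of step 2); the robot touches nothing.
It fails at once if the beaker or the stack of dishes is moved by more than 25 mm or tipped over (distance of any of beaker, dish_stack from where it was at the start of the episode above 0.025 m or angle between beaker's own z axis and vertical above 0.5 rad).
It fails at once if a bottle, the slide box or the tube is tipped by more than 0.7 rad (angle between any of large_bottle, small_bottle, slide_box, sample_tube's own z axis and vertical above 0.7 rad).
It also fails if it takes over 104 s, if anything falls off the work surface, if the arm or the gripper's body presses on something with over 40 N, if the wrist force passes 120 N, or if a joint passes its speed limit or range.

### The arm

A 6-joint arm with a two-finger parallel gripper is mounted at the origin on the work surface. World frame = base frame: x ahead of the robot, y to its left, z up, the work surface at z = 0. Lengths are in m, angles in rad, forces in N, time in s.
With the tool pointing down it reaches from about 0.35 to 0.775 m from the base axis. Payload 5.5 kg.
Tool frame: the origin (TCP) lies midway between the tips of the shut fingers; the grasp point (between the pads) lies 19 mm behind it; z points along the fingers, x is the direction in which the jaws open and shut, and the axes are right-handed (so a half turn about z gives the same grasp; the last joint's range is limited). The gripper opens to 85 mm and grips with 20 to 120 N. Pads are 22 mm wide; open, the fingers measure 114 mm over their backs; the gripper's body (76 mm by 85 mm) begins 54 mm behind the grasp point. The pads swing forward as they close: fully open they stand 13 mm farther back than shut.
Start: joints at [1.134, 0.313, 0.046, 1.304, 0, 1.431], TCP at [0.168, 0.55, 0.199] pointing down, gripper open.
Joint ranges: [-2.76, 2.76], [-0.86, 1.69], [-1.03, 1.26], [-2.2, 2.34], [-1.47, 1.5], [-3.14, 3.14]. Speed limits (rad/s): [2.57, 2.57, 3.14, 3.14, 3.14, 3.14].

### API

Orientations are given as a unit quaternion [w, x, y, z].
In Python, from workcell import env gives the robot as it stands.
- The arm moves only by the tool servo_tool, never from a script. Its argument "targets" is a list of rows, each an object with "xyz": the shift along the tool's x, y, z in m, a list of three; "twist": the turn, a rotation vector about the tool's x, y, z in rad, a list of three; "jaw": the opening, from 0 (shut) to 1 (fully open). A call has 1 to 12 rows; each row is the pose to reach, as a shift and turn from the pose commanded when the call began, along the tool's axes at that moment; what a row does not reach only later rows make up. A row lasts 1/12 s, in which the tool goes at most 41.7 mm and 7.16 degrees, less where a joint would pass 70% of its speed; a pose out of reach is approached as far as the arm can. A call with a gripper value outside its range is refused whole. The fingers move at their own pace and stop on an object; "squeeze" is the grip in N (left out, the last holds). Time passes only in rows, so rows that repeat a pose let the fingers close. It gives the time, the measured TCP pose, the force and the opening at its end, in the units of the state.
- env.get_state(): the state, without advancing time (a new reading comes with each control period).
- env.read_camera(name): name is "side" or "top"; returns a dict with "color" (420x560x3 uint8, red, green, blue), "depth" (420x560 float32, m along the optical axis (not along the pixel's ray), 0 where there is no reading), "fx", "fy", "cx", "cy" (pixels), "eye" and "attitude" of the camera in the world. Camera axes: x right, y down, z forward; pixel columns grow to the right and rows downward; lengths in m; the calibration is good to about 2 mm. A picture is of the moment at which its call begins.
- env.hand_in(): hands the job in, once; it reports no verdict.
The state is a dict: "clock": time; "joint_pos": joint angles; "qvel": joint speeds; "tau": joint torques, N m; "tcp_pos": TCP position; "orientation": TCP orientation; "wrist_force": force on the tool from outside, world axes, zero at the start; "ft_torque": the same for the moment, N m; "finger_gap": finger opening in m.
Only numpy, scipy, OpenCV 4.12 (cv2) and the standard library are available. Lean on these libraries where they do the work, as an engineer would, in place of code of your own. Each camera call takes 0.05 s, during which the arm holds its last target. There are 200 camera calls.

## Working session

There is one attempt and no reset: what is moved stays moved. The work goes in short steps, Python scripts to look and compute and a tool call to move; the robot and the scene stay as the last step left them, time stands still between calls to the robot, and variables do not carry over. Pictures are saved under pics/ and viewed, about 12 in all and at most 16, crops included, and the job is handed in when it is done.

Besides the shell and the picture viewer there is one more tool, called after "Emit:" by a JSON object that holds its "name" and its "arguments". servo_tool: Moves the arm, as the interface text tells. Its arguments: {"type":"object","properties":{"targets":{"type":"array","items":{"type":"object","properties":{"xyz":{"type":"array","items":{"type":"number"}},"twist":{"type":"array","items":{"type":"number"}},"jaw":{"type":"number"}}}},"squeeze":{"type":"number"}},"required":["targets"]}

```bash
ls; mkdir -p pics
cat > h.py <<'E'
import numpy as np,cv2
from workcell import env
from scipy.spatial.transform import Rotation as R
def rot(q): return R.from_quat([q[1],q[2],q[3],q[0]]).as_matrix()
def snap(name,fn,save=True):
    d=env.read_camera(name)
    np.savez('pics/'+fn+'.npz',**{k:np.asarray(v) for k,v in d.items()})
    cv2.imwrite('pics/'+fn+'.png',d['color'][...,::-1]); return d
def cloud(d):
    v,u=np.mgrid[:420,:560]; z=d['depth']
    p=np.stack([(u-d['cx'])/d['fx']*z,(v-d['cy'])/d['fy']*z,z],-1)
    a=np.asarray(d['attitude']); M=a if a.shape==(3,3) else rot(a)
    return p@M.T+np.asarray(d['eye'])
def atz(d,u,v,z):
    a=np.asarray(d['attitude']); M=a if a.shape==(3,3) else rot(a)
    r=M@np.array([(u-d['cx'])/d['fx'],(v-d['cy'])/d['fy'],1]); e=np.asarray(d['eye'])
    return e+r*(z-e[2])/r[2]
E
python3 - <<'E'
from h import *
print(env.get_state())
for n in('top','side'):
    d=snap(n,n+'0'); print(n,d['fx'],d['cx'],d['cy'],d['eye'],d['attitude'])
E
```

```text
pics
{'clock': 0.0, 'joint_pos': array([ 1.13440478e+00,  3.14002885e-01,  4.49852850e-02,  1.30358281e+00,
       -2.53384638e-05,  1.43120506e+00]), 'qvel': array([ 0.00083497, -0.00069162,  0.00103983, -0.00038051, -0.0015943 ,
        0.00126691]), 'tau': array([ 1.19615641e-03, -4.80624211e+01,  2.98533797e+01,  1.90538104e-02,
       -1.68352108e-04,  1.23603033e-05]), 'tcp_pos': array([0.16793954, 0.54934399, 0.19831008]), 'orientation': array([ 4.41540967e-04,  8.03884572e-01,  5.94784651e-01, -7.86688749e-04]), 'wrist_force': array([-0.12148279,  0.17825385,  0.14929763]), 'ft_torque': array([-0.00943085,  0.03681065,  0.05315911]), 'finger_gap': 0.08536329012557481}
top 432.13158318890237 280.7418771675907 212.64991439134528 [2.83529615e-01 1.15271801e-03 1.29391510e+00] [ 0.05252008 -0.70351476  0.70684937 -0.05169707]
side 504.30038894791045 280.03681545906335 214.19211671989837 [ 0.38557153 -0.81567079  1.01379436] [-0.3350423   0.93998606 -0.06049854  0.02264494]
```

View pics/top0.png

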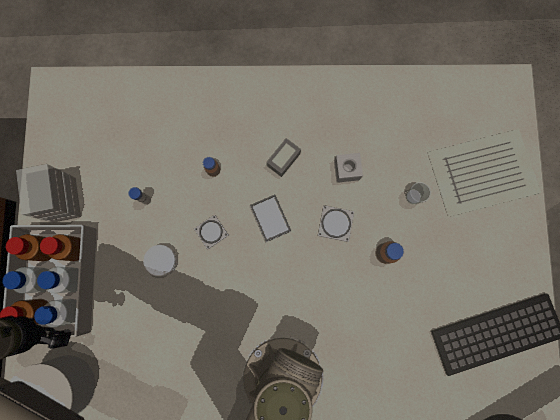

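View pics/side0.png

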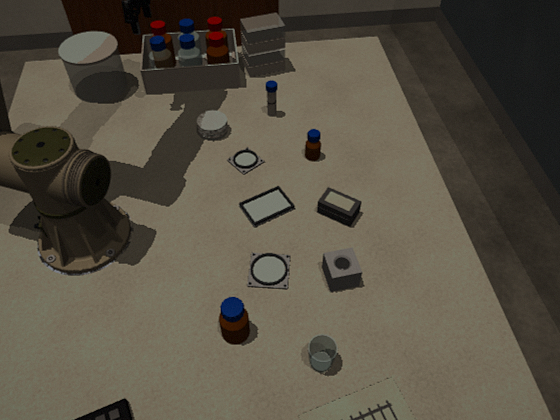

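The top view has x up and y left. I read these pixels (u,v):
- **To be moved:** large bottle cap (395,251), small bottle cap (210,162), tube cap (135,193), slide box (285,156).
- **Nests:** large (336,223), small (211,231), box (270,218), and the block bore (349,165).
- **Leave alone:** beaker (417,193), dishes (160,260).

Next I measure each from the depth images.

```bash
cat > m.py <<'E'
from h import *
def seg(d,P,u,v,r,zlo,zhi,col=None):
    m=np.zeros((420,560),bool); m[v-r:v+r+1,u-r:u+r+1]=1
    m&=(P[...,2]>zlo)&(P[...,2]<zhi)&(d['depth']>0)
    if col is not None: m&=col
    return m
E
python3 - <<'E'
from m import *
for n,items in (('top',dict(LB=(395,251,18,.1,.125),SB=(210,162,14,.076,.1),TU=(135,193,14,.1,.125),BOX=(285,156,26,.036,.056),BLK=(348,166,22,.05,.07),DISH=(160,260,24,.03,.055),BEAK=(417,193,16,.03,.09))),
  ('side',dict(LB=(232,308,20,.1,.125),SB=(313,134,14,.076,.1),TU=(271,86,12,.1,.125),BOX=(340,203,30,.036,.056),BLK=(342,264,28,.05,.07),DISH=(213,122,24,.03,.055),BEAK=(322,350,20,.03,.09)))):
    d=dict(np.load(f'pics/{n}0.npz')); P=cloud(d)
    print(n)
    for k,a in items.items():
        m=seg(d,P,*a); q=P[m]
        if len(q)<5: print(k,len(q)); continue
        rc=cv2.minAreaRect((q[:,:2]*1000).astype(np.float32))
        print(k,len(q),'ctr',np.round(rc[0],1),'size',np.round(rc[1],1),'ang',round(rc[2],1),'z med',np.round(np.median(q[:,2]),4))
# nests: dark rims
d=dict(np.load('pics/top0.npz')); P=cloud(d); g=cv2.cvtColor(d['color'],cv2.COLOR_RGB2GRAY)
for k,(u,v,r) in dict(LN=(336,223,22),SN=(211,231,18),BN=(270,218,28)).items():
    m=np.zeros((420,560),bool); m[v-r:v+r+1,u-r:u+r+1]=1; m&=(g<70)
    n,l,s,c=cv2.connectedComponentsWithStats(m.astype(np.uint8)); i=1+np.argmax(s[1:,4]); vv,uu=np.nonzero(l==i)
    w=np.array([atz(d,a,b,.014) for a,b in zip(uu,vv)])[:,:2]*1000
    rc=cv2.minAreaRect(w.astype(np.float32)); print(k,len(w),np.round(rc[0],1),np.round(rc[1],1),rc[2])
im=cv2.resize(cv2.imread('pics/top0.png')[130:280,110:450],None,fx=2.35,fy=2.35,interpolation=cv2.INTER_CUBIC); cv2.imwrite('pics/c0.png',im)
E
```

```text
top
LB 244 ctr [ 352.4 -307.3] size [46.  45.2] ang 47.1 z med 0.1124
SB 123 ctr [609.6 210. ] size [34.5 33.5] ang 25.2 z med 0.0876
TU 130 ctr [517.7 410. ] size [32.4 32.4] ang 64.1 z med 0.1123
BOX 632 ctr [641.1  -5.4] size [59.1 97.2] ang 51.3 z med 0.0466
BLK 491 ctr [ 607.6 -198.7] size [72.  71.6] ang 6.0 z med 0.0602
DISH 785 ctr [333.6 355.1] size [90.5 86.4] ang 89.7 z med 0.0421
BEAK 247 ctr [ 524.1 -398.9] size [57.8 57.5] ang 22.2 z med 0.0574
side
LB 426 ctr [ 356.5 -311.2] size [46.7 46.4] ang 84.3 z med 0.1114
SB 123 ctr [614.1 206.1] size [37.4 33.4] ang 79.5 z med 0.086
TU 97 ctr [521.1 408.7] size [37.  32.5] ang 86.5 z med 0.1093
BOX 744 ctr [644.7  -9.1] size [63.4 96.5] ang 51.5 z med 0.0455
BLK 767 ctr [ 610. -202.] size [71.7 73.6] ang 5.5 z med 0.0594
DISH 546 ctr [336.7 352.1] size [93.2 87.4] ang 78.6 z med 0.04
BEAK 555 ctr [ 526.9 -401.7] size [59.1 58.5] ang 58.1 z med 0.0566
LN 23 [ 464.3 -190.5] [56.8 13.8] 41.663997650146484
SN 65 [416.7 211.5] [66.  62.5] 1.3089711666107178
BN 30 [500.7  10.8] [66.6 19.6] 42.43278121948242
```

View pics/c0.png

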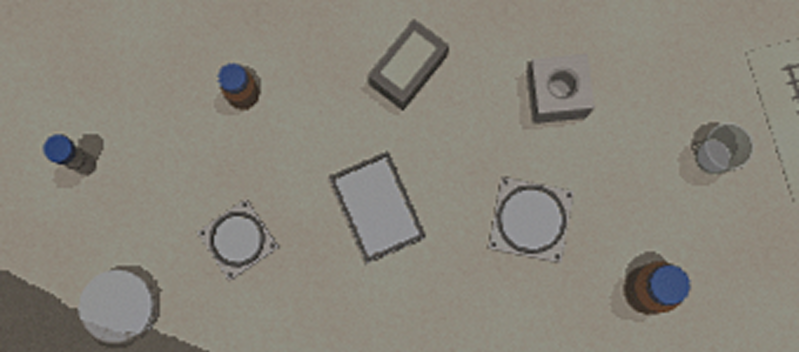

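The enlarged crop shows the rim centres at roughly (532,219) for the large nest, (237,239) for the small one, and (377,207) for the box nest. I fit the white floors in both cameras for better values.

Run:
```python
from m import *
for n,it in (('top',dict(LN=(336,223),SN=(211,231),BN=(270,218))),('side',dict(LN=(269,269),SN=(245,160),BN=(267,206)))):
    d=dict(np.load(f'pics/{n}0.npz')); g=cv2.cvtColor(d['color'],cv2.COLOR_RGB2GRAY).astype(np.uint8)
    for k,(u,v) in it.items():
        t=g[v-3:v+4,u-3:u+4].mean()
        m=(g>t*.8).astype(np.uint8); r=34; b=np.zeros_like(m); b[v-r:v+r,u-r:u+r]=m[v-r:v+r,u-r:u+r]
        _,l,s,c=cv2.connectedComponentsWithStats(b,connectivity=4); i=l[v,u]; vv,uu=np.nonzero(l==i)
        w=np.array([atz(d,a,e,.006) for a,e in zip(uu,vv)])[:,:2]*1000
        rc=cv2.minAreaRect(w.astype(np.float32)); print(n,k,len(w),'ctr',np.round(rc[0],1),'mean',np.round(w.mean(0),1),np.round(rc[1],1),round(rc[2],1),'floor',t)
    # bore: circle on block top
    u,v=(348,166) if n=='top' else (342,264)
    P=cloud(d); r=12
    m=np.zeros((420,560),bool); m[v-r:v+r,u-r:u+r]=1; m&=(P[...,2]<.053)&(d['depth']>0)
    _,l,s,c=cv2.connectedComponentsWithStats(m.astype(np.uint8)); i=1+np.argmax(s[1:,4]); vv,uu=np.nonzero(l==i)
    w=np.array([atz(d,a,e,.06) for a,e in zip(uu,vv)])[:,:2]*1000
    rc=cv2.minAreaRect(w.astype(np.float32));print('bore',len(w),np.round(rc[0],1),np.round(rc[1],1))
s=env.get_state(); print(s['clock'],np.round(rot(s['orientation']),3))
```

```text
top LN 501 ctr [ 443.6 -162.8] mean [ 443.2 -162.7] [73.9 73.2] 44.1 floor 143.71428571428572
top SN 294 ctr [420.5 212.8] mean [419.8 212.9] [57.1 54.2] 89.7 floor 143.42857142857142
top BN 836 ctr [460.3  34.3] mean [460.2  34.7] [108.2  71.7] 23.5 floor 143.6122448979592
bore 99 [ 605.9 -198.7] [29.3 33.3]
side LN 632 ctr [ 445.  -161.8] mean [ 445.6 -162.2] [67.5 73.6] 82.7 floor 121.51020408163265
side SN 193 ctr [421.9 214.7] mean [421.6 214.2] [52.3 48.6] 29.3 floor 121.83673469387755
side BN 757 ctr [462.3  36.6] mean [461.9  35.8] [105.6  64.4] 23.3 floor 121.65306122448979
bore 133 [ 608.8 -204.6] [31.1 30. ]
0.1 [[ 0.292  0.956 -0.001]
 [ 0.956 -0.292 -0.001]
 [-0.002 -0.    -1.   ]]
```

```bash
cat > go.py <<'E'
import sys
from h import *
# usage: go.py x y z psi_deg  (mm) -> tool-frame shift and twist
s=env.get_state(); M=rot(s['orientation']); p=s['tcp_pos']
x,y,z,psi=map(float,sys.argv[1:5]); d=np.array([x,y,z])/1000-p
cur=np.degrees(np.arctan2(M[1,0],M[0,0])); dp=(psi-cur+90)%180-90
print('t',round(s['clock'],2),'tcp',np.round(p*1000,1),'psi',round(cur,1),'shift',np.round(M.T@d,4),'twist z',round(-np.radians(dp),4),'gap',round(s['finger_gap'],4),'F',np.round(s['wrist_force'],1),'tilt',np.round(M[:2,2],4))
E
python3 go.py 611 209 150 73
```

```text
t 0.1 tcp [168.  549.4 198.4] psi 73.0 shift [-0.1959  0.5232  0.0486] twist z -0.0001 gap 0.0853 F [ 0.6 -0.1 -0.5] tilt [-0.0007 -0.0015]
```

Emit:
{"name": "servo_tool", "arguments": {"targets": [{"xyz": [-0.196,0.523,0.048]},{"xyz": [-0.196,0.523,0.048]},{"xyz": [-0.196,0.523,0.048]},{"xyz": [-0.196,0.523,0.048]},{"xyz": [-0.196,0.523,0.048]},{"xyz": [-0.196,0.523,0.048]},{"xyz": [-0.196,0.523,0.048]},{"xyz": [-0.196,0.523,0.048]},{"xyz": [-0.196,0.523,0.048]},{"xyz": [-0.196,0.523,0.048]},{"xyz": [-0.196,0.523,0.048]},{"xyz": [-0.196,0.523,0.048]}]}}

```text
schema error: expected keys xyz, twist, jaw
```

```bash
python3 go.py 611 209 58 73
```

```text
t 0.1 tcp [168.  549.4 198.4] psi 73.0 shift [-0.1957  0.5232  0.1406] twist z -0.0001 gap 0.0853 F [ 0.6 -0.1 -0.5] tilt [-0.0007 -0.0015]
```

Emit:
{"name": "servo_tool", "arguments": {"targets": [{"xyz": [-0.196,0.523,0.048],"twist": [0,0,0],"jaw": 1},{"xyz": [-0.196,0.523,0.048],"twist": [0,0,0],"jaw": 1},{"xyz": [-0.196,0.523,0.048],"twist": [0,0,0],"jaw": 1},{"xyz": [-0.196,0.523,0.048],"twist": [0,0,0],"jaw": 1},{"xyz": [-0.196,0.523,0.048],"twist": [0,0,0],"jaw": 1},{"xyz": [-0.196,0.523,0.048],"twist": [0,0,0],"jaw": 1},{"xyz": [-0.196,0.523,0.048],"twist": [0,0,0],"jaw": 1},{"xyz": [-0.196,0.523,0.048],"twist": [0,0,0],"jaw": 1},{"xyz": [-0.196,0.523,0.048],"twist": [0,0,0],"jaw": 1},{"xyz": [-0.196,0.523,0.048],"twist": [0,0,0],"jaw": 1},{"xyz": [-0.196,0.523,0.048],"twist": [0,0,0],"jaw": 1},{"xyz": [-0.196,0.523,0.048],"twist": [0,0,0],"jaw": 1}]}}

```text
clock: 1.1
tcp_pos: [0.5642, 0.2446, 0.1558]
orientation: [-0.0, 0.804, 0.595, -0.0]
wrist_force: [0.2, 1.5, 1.0]
finger_gap: 0.0856
```

```bash
python3 go.py 611 209 57 73
```

```text
t 1.1 tcp [564.2 244.6 155.8] psi 73.0 shift [-0.0203  0.0552  0.0988] twist z -0.0002 gap 0.0856 F [0.2 1.5 1. ] tilt [-0.0007 -0.0001]
```

Emit:
{"name": "servo_tool", "arguments": {"targets": [{"xyz": [-0.02,0.055,0.005],"twist": [0,0,0],"jaw": 1},{"xyz": [-0.02,0.055,0.005],"twist": [0,0,0],"jaw": 1},{"xyz": [-0.02,0.055,0.005],"twist": [0,0,0],"jaw": 1},{"xyz": [-0.02,0.055,0.03],"twist": [0,0,0],"jaw": 1},{"xyz": [-0.02,0.055,0.055],"twist": [0,0,0],"jaw": 1},{"xyz": [-0.02,0.055,0.08],"twist": [0,0,0],"jaw": 1},{"xyz": [-0.02,0.055,0.098],"twist": [0,0,0],"jaw": 1},{"xyz": [-0.02,0.055,0.098],"twist": [0,0,0],"jaw": 1},{"xyz": [-0.02,0.055,0.098],"twist": [0,0,0],"jaw": 1}]}}

```text
clock: 1.85
tcp_pos: [0.608, 0.2114, 0.0574]
orientation: [-0.001, 0.804, 0.595, -0.002]
wrist_force: [0.6, -0.1, 0.5]
finger_gap: 0.0854
```

```bash
python3 go.py 611 209 57 73
python3 - <<'E'
from h import *
a=snap('top','top1')['color'][130:210,170:260]; b=snap('side','side1')['color'][70:170,250:370]
f=lambda i:cv2.resize(i,(400,360),interpolation=cv2.INTER_CUBIC)
cv2.imwrite('pics/c1.png',np.hstack([f(a),f(b)])[...,::-1])
E
```

```text
t 1.85 tcp [608.  211.4  57.4] psi 73.0 shift [-0.0015  0.0036  0.0004] twist z 0.0007 gap 0.0854 F [ 0.6 -0.1  0.5] tilt [-0.0035 -0.0005]
```

View pics/c1.png

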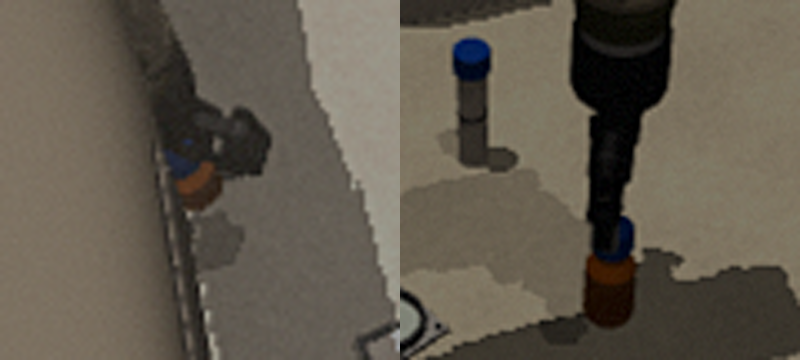

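In the side crop the near finger is at about (605,225) and the cap at about (618,238). The fingers straddle the cap and sit a few mm low in x. I shift 4 mm and grip.

Emit:
{"name": "servo_tool", "arguments": {"targets": [{"xyz": [-0.001,0.004,0.0],"twist": [0,0,0],"jaw": 1},{"xyz": [-0.001,0.004,0.0],"twist": [0,0,0],"jaw": 0.2},{"xyz": [-0.001,0.004,0.0],"twist": [0,0,0],"jaw": 0.2},{"xyz": [-0.001,0.004,0.0],"twist": [0,0,0],"jaw": 0.2},{"xyz": [-0.001,0.004,0.0],"twist": [0,0,0],"jaw": 0.2},{"xyz": [-0.001,0.004,0.0],"twist": [0,0,0],"jaw": 0.2},{"xyz": [-0.001,0.004,0.0],"twist": [0,0,0],"jaw": 0.2},{"xyz": [-0.001,0.004,0.0],"twist": [0,0,0],"jaw": 0.2},{"xyz": [-0.001,0.004,0.0],"twist": [0,0,0],"jaw": 0.2},{"xyz": [-0.001,0.004,0.0],"twist": [0,0,0],"jaw": 0.2}], "squeeze": 40}}

```text
clock: 2.78
tcp_pos: [0.6134, 0.209, 0.0583]
orientation: [-0.0, 0.804, 0.595, -0.0]
wrist_force: [1.2, 0.6, 0.0]
finger_gap: 0.0172
```

```bash
python3 go.py 420.5 213.5 110 73
```

```text
t 2.78 tcp [613.4 209.   58.3] psi 73.0 shift [-0.0521 -0.1858 -0.0516] twist z -0.0001 gap 0.0172 F [1.2 0.6 0. ] tilt [-0.0001  0.0001]
```

The gap is 17 mm, so nothing is held. I look again.

Run:
```python
from h import *
a=snap('top','top2')['color'][130:210,170:260]; b=snap('side','side2')['color'][70:170,250:370]
f=lambda i:cv2.resize(i,(400,360),interpolation=cv2.INTER_CUBIC)
cv2.imwrite('pics/c2.png',cv2.convertScaleAbs(np.hstack([f(a),f(b)])[...,::-1],alpha=1.7))
```

```text
(no output)
```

View pics/c2.png

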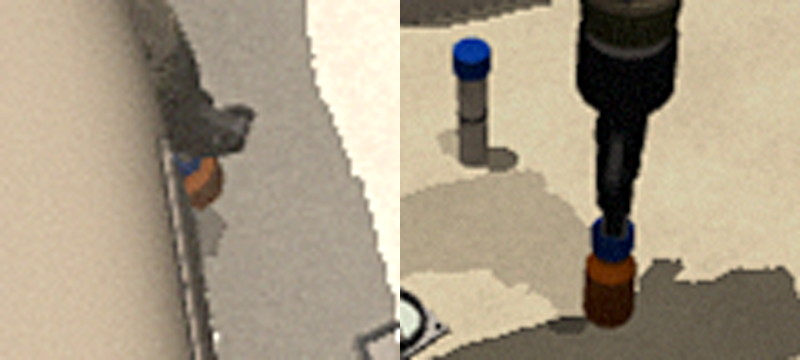

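Run:
```python
from m import *
def proj(d,p):
    M=rot(d['attitude']); q=M.T@(np.array(p)-d['eye']); return np.round([d['fx']*q[0]/q[2]+d['cx'],d['fy']*q[1]/q[2]+d['cy']],1)
for i in (0,2):
    d=dict(np.load(f'pics/side{i}.npz')); P=cloud(d); c=d['color'].astype(int)
    w=np.zeros((420,560),bool); w[105:170,290:340]=1
    for nm,m in (('blue',(c[...,2]>c[...,0]*1.5)&(c[...,2]>40)),('amber',(c[...,0]>c[...,2]*2)&(c[...,0]>35))):
        q=P[m&w]; vv,uu=np.nonzero(m&w); print(i,nm,len(q),np.round(q.min(0),3),np.round(q.max(0),3),np.round(np.median(q,0),3),'u',uu.min(),uu.max(),'v',vv.min(),vv.max())
    print('tcp px',proj(d,[.6134,.209,.0583]),proj(d,[.6134,.209,.077]))
    if i==2:
        m=w&(P[...,2]>.05)&(P[...,2]<.2)&(c.sum(2)<110); q=P[m]
        for a,b in((.06,.07),(.07,.08),(.08,.09),(.09,.11),(.11,.13)):
            k=q[(q[:,2]>a)&(q[:,2]<b)]
            if len(k):print(a,len(k),np.round(k.min(0),3),np.round(k.max(0),3))
d=dict(np.load('pics/top2.npz'));P=cloud(d);c=d['color'].astype(int);w=np.zeros((420,560),bool); w[150:190,195:235]=1
m=(c[...,2]>c[...,0]*1.5)&(c[...,2]>35)&w;print('topblue',np.round(P[m].min(0),3),np.round(P[m].max(0),3),m.sum())
print(proj(d,[.6134,.209,.0583]))
```

```text
0 blue 77 [0.598 0.192 0.081] [0.628 0.225 0.093] [0.613 0.207 0.087] u 308 319 v 129 137
0 amber 88 [ 0.593  0.186 -0.003] [0.632 0.271 0.063] [0.608 0.195 0.053] u 305 320 v 141 153
tcp px [313.1 140.4] [313.5 135.3]
2 blue 4 [0.599 0.206 0.086] [0.628 0.215 0.091] [0.603 0.214 0.089] u 308 319 v 131 132
2 amber 97 [ 0.592  0.184 -0.004] [0.632 0.278 0.063] [0.608 0.197 0.052] u 305 320 v 140 160
tcp px [313.1 140.4] [313.5 135.3]
0.06 16 [0.599 0.19  0.06 ] [0.624 0.21  0.07 ]
0.07 30 [0.597 0.187 0.07 ] [0.623 0.207 0.079]
0.08 48 [0.596 0.186 0.08 ] [0.628 0.215 0.09 ]
0.09 37 [0.601 0.182 0.09 ] [0.622 0.213 0.109]
0.11 20 [0.604 0.181 0.111] [0.621 0.192 0.12 ]
topblue [0.596 0.195 0.071] [0.605 0.204 0.089] 9
[210.2 163.8]
```

Emit:
{"name": "servo_tool", "arguments": {"targets": [{"xyz": [0,0,0],"twist": [0,0,0],"jaw": 0},{"xyz": [0,0,0],"twist": [0,0,0],"jaw": 0},{"xyz": [0,0,0],"twist": [0,0,0],"jaw": 0},{"xyz": [0,0,0],"twist": [0,0,0],"jaw": 0}], "squeeze": 40}}

```text
clock: 3.22
tcp_pos: [0.6134, 0.209, 0.0584]
orientation: [-0.0, 0.804, 0.595, 0.0]
wrist_force: [0.7, -0.1, -0.5]
finger_gap: -0.0002
```

```bash
python3 go.py 420.5 213.5 110 73;python3 - <<'E'
from m import *
def proj(d,p):
    M=rot(d['attitude']); q=M.T@(np.array(p)-d['eye']); return np.round([d['fx']*q[0]/q[2]+d['cx'],d['fy']*q[1]/q[2]+d['cy']],1)
b=snap('side','side3'); P=cloud(b)
for v in range(100,146,3): print(v,np.round(P[v,309:320:2].reshape(-1,3)[:,1:]*1000).astype(int).tolist())
cv2.imwrite('pics/c3.png',cv2.convertScaleAbs(cv2.resize(b['color'][95:165,275:350][...,::-1],(750,600),interpolation=cv2.INTER_CUBIC),alpha=2))
E
```

```text
t 3.22 tcp [613.4 209.   58.4] psi 73.0 shift [-0.0521 -0.1858 -0.0516] twist z -0.0001 gap -0.0002 F [ 0.7 -0.1 -0.5] tilt [0.0001 0.0001]
100 [[179, 223], [182, 220], [176, 224], [170, 228], [170, 228], [168, 229]]
103 [[202, 195], [200, 196], [174, 217], [172, 218], [174, 215], [169, 219]]
106 [[199, 188], [191, 194], [174, 207], [174, 207], [171, 208], [169, 209]]
109 [[196, 180], [178, 195], [167, 204], [170, 200], [166, 203], [164, 204]]
112 [[403, -2], [194, 171], [170, 191], [166, 194], [167, 192], [169, 191]]
115 [[198, 159], [193, 163], [159, 191], [160, 189], [179, 173], [189, 164]]
118 [[375, -2], [159, 182], [154, 185], [154, 185], [164, 176], [164, 175]]
121 [[152, 178], [153, 177], [151, 179], [148, 180], [144, 183], [150, 178]]
124 [[349, -4], [170, 152], [162, 159], [158, 162], [159, 160], [175, 146]]
127 [[336, -4], [203, 113], [194, 120], [196, 118], [196, 118], [198, 115]]
130 [[318, 0], [206, 100], [200, 104], [192, 111], [193, 109], [205, 98]]
133 [[207, 89], [206, 89], [203, 91], [197, 96], [195, 97], [207, 86]]
136 [[205, 79], [196, 87], [195, 88], [195, 86], [196, 85], [196, 85]]
139 [[201, 72], [190, 82], [191, 81], [192, 79], [191, 79], [196, 74]]
142 [[208, 54], [200, 62], [190, 70], [195, 65], [195, 64], [204, 55]]
145 [[199, 52], [197, 53], [195, 54], [194, 54], [195, 53], [198, 49]]
```

View pics/c3.png

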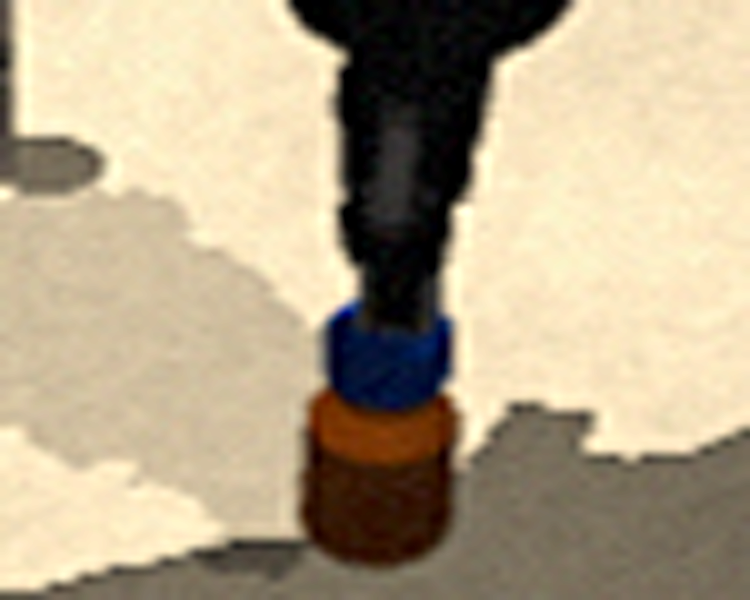

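The crop shows the shut fingertips just above the blue cap, ending near full-image (315,133). Depth there puts the tips at z≈95 mm, while the reported TCP is 58 mm. So the true tip height is about 36 mm above the reported one, while x and y agree. I open, go lower and grip.

Emit:
{"name": "servo_tool", "arguments": {"targets": [{"xyz": [0,0,0],"twist": [0,0,0],"jaw": 1},{"xyz": [0,0,0],"twist": [0,0,0],"jaw": 1},{"xyz": [0,0,0],"twist": [0,0,0],"jaw": 1},{"xyz": [0,0,0],"twist": [0,0,0],"jaw": 1},{"xyz": [0,0,0],"twist": [0,0,0],"jaw": 1},{"xyz": [0,0,0],"twist": [0,0,0],"jaw": 1},{"xyz": [0,0,0],"twist": [0,0,0],"jaw": 1},{"xyz": [0,0,0],"twist": [0,0,0],"jaw": 1}]}}

```text
clock: 3.93
tcp_pos: [0.6135, 0.209, 0.0584]
orientation: [-0.0, 0.804, 0.595, 0.0]
wrist_force: [-0.0, -0.3, -0.2]
finger_gap: 0.0852
```

Emit:
{"name": "servo_tool", "arguments": {"targets": [{"xyz": [0,0,0.012],"twist": [0,0,0],"jaw": 1},{"xyz": [0,0,0.024],"twist": [0,0,0],"jaw": 1},{"xyz": [0,0,0.035],"twist": [0,0,0],"jaw": 1},{"xyz": [0,0,0.035],"twist": [0,0,0],"jaw": 1},{"xyz": [0,0,0.035],"twist": [0,0,0],"jaw": 0.2},{"xyz": [0,0,0.035],"twist": [0,0,0],"jaw": 0.2},{"xyz": [0,0,0.035],"twist": [0,0,0],"jaw": 0.2},{"xyz": [0,0,0.035],"twist": [0,0,0],"jaw": 0.2},{"xyz": [0,0,0.035],"twist": [0,0,0],"jaw": 0.2},{"xyz": [0,0,0.035],"twist": [0,0,0],"jaw": 0.2},{"xyz": [0,0,0.035],"twist": [0,0,0],"jaw": 0.2}], "squeeze": 40}}

```text
clock: 4.85
tcp_pos: [0.6142, 0.2092, 0.0243]
orientation: [0.0, 0.804, 0.595, 0.001]
wrist_force: [-0.2, 0.1, 4.3]
finger_gap: 0.0329
```

```bash
python3 go.py 420.5 213.5 70 73
```

```text
t 4.85 tcp [614.2 209.2  24.3] psi 73.0 shift [-0.0525 -0.1864 -0.046 ] twist z -0.0 gap 0.0329 F [-0.2  0.1  4.3] tilt [0.0018 0.0005]
```

Emit:
{"name": "servo_tool", "arguments": {"targets": [{"xyz": [0,0,-0.01],"twist": [0,0,0],"jaw": 0.2},{"xyz": [0,0,-0.025],"twist": [0,0,0],"jaw": 0.2},{"xyz": [-0.008,-0.03,-0.04],"twist": [0,0,0],"jaw": 0.2},{"xyz": [-0.017,-0.06,-0.046],"twist": [0,0,0],"jaw": 0.2},{"xyz": [-0.025,-0.09,-0.046],"twist": [0,0,0],"jaw": 0.2},{"xyz": [-0.034,-0.12,-0.046],"twist": [0,0,0],"jaw": 0.2},{"xyz": [-0.042,-0.15,-0.046],"twist": [0,0,0],"jaw": 0.2},{"xyz": [-0.048,-0.172,-0.046],"twist": [0,0,0],"jaw": 0.2},{"xyz": [-0.0515,-0.183,-0.046],"twist": [0,0,0],"jaw": 0.2},{"xyz": [-0.0515,-0.183,-0.046],"twist": [0,0,0],"jaw": 0.2},{"xyz": [-0.0515,-0.183,-0.046],"twist": [0,0,0],"jaw": 0.2}]}}

```text
clock: 5.77
tcp_pos: [0.4241, 0.2134, 0.07]
orientation: [0.0, 0.804, 0.595, 0.001]
wrist_force: [-0.9, -0.1, -1.6]
finger_gap: 0.0327
```

```bash
python3 go.py 423.7 213.7 30 73
python3 - <<'E'
from h import *
b=snap('side','side4'); a=snap('top','top4')
f=lambda i:cv2.resize(i,(400,400),interpolation=cv2.INTER_CUBIC)
cv2.imwrite('pics/c4.png',cv2.convertScaleAbs(np.hstack([f(a['color'][190:270,170:250]),f(b['color'][90:190,195:295])])[...,::-1],alpha=1.7))
E
```

```text
t 5.77 tcp [424.1 213.4  70. ] psi 73.0 shift [ 0.0001 -0.0006  0.04  ] twist z 0.0003 gap 0.0327 F [-0.9 -0.1 -1.6] tilt [0.0017 0.0004]
```

View pics/c4.png

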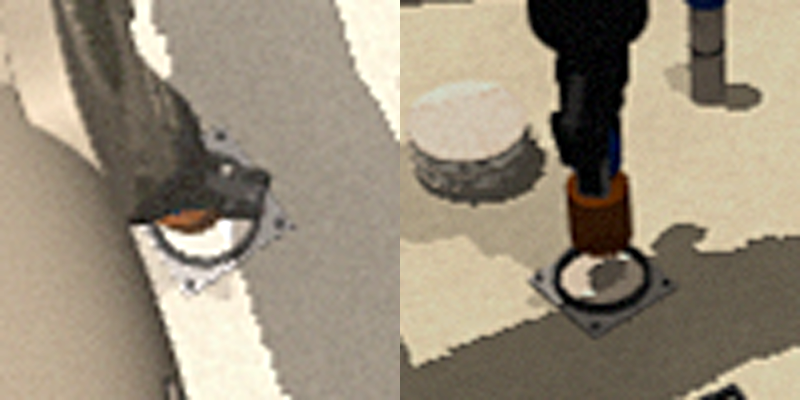

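The small bottle hangs upright over its nest: bottle column about 600 and nest centre about (600,278) in the side crop. I lower and release.

Emit:
{"name": "servo_tool", "arguments": {"targets": [{"xyz": [0,0,0.015],"twist": [0,0,0],"jaw": 0.2},{"xyz": [0,0,0.028],"twist": [0,0,0],"jaw": 0.2},{"xyz": [0,0,0.035],"twist": [0,0,0],"jaw": 0.2},{"xyz": [0,0,0.039],"twist": [0,0,0],"jaw": 0.2},{"xyz": [0,0,0.04],"twist": [0,0,0],"jaw": 0.2},{"xyz": [0,0,0.04],"twist": [0,0,0],"jaw": 0.2},{"xyz": [0,0,0.04],"twist": [0,0,0],"jaw": 0.5},{"xyz": [0,0,0.04],"twist": [0,0,0],"jaw": 1},{"xyz": [0,0,0.04],"twist": [0,0,0],"jaw": 1},{"xyz": [0,0,0.04],"twist": [0,0,0],"jaw": 1},{"xyz": [0,0,0.02],"twist": [0,0,0],"jaw": 1},{"xyz": [0,0,-0.01],"twist": [0,0,0],"jaw": 1}]}}

```text
clock: 6.87
tcp_pos: [0.4208, 0.2124, 0.0773]
orientation: [-0.001, 0.804, 0.595, -0.003]
wrist_force: [1.1, -0.5, -0.2]
finger_gap: 0.0856
```

```bash
python3 go.py 642.5 -7 90 51.3
```

```text
t 6.87 tcp [420.8 212.4  77.3] psi 73.0 shift [-0.145   0.2761 -0.0136] twist z 0.3785 gap 0.0856 F [ 1.1 -0.5 -0.2] tilt [-0.0061 -0.0017]
```

Emit:
{"name": "servo_tool", "arguments": {"targets": [{"xyz": [-0.145,0.276,-0.01],"twist": [0,0,0.378],"jaw": 1},{"xyz": [-0.145,0.276,-0.01],"twist": [0,0,0.378],"jaw": 1},{"xyz": [-0.145,0.276,-0.01],"twist": [0,0,0.378],"jaw": 1},{"xyz": [-0.145,0.276,-0.01],"twist": [0,0,0.378],"jaw": 1},{"xyz": [-0.145,0.276,-0.01],"twist": [0,0,0.378],"jaw": 1},{"xyz": [-0.145,0.276,-0.01],"twist": [0,0,0.378],"jaw": 1},{"xyz": [-0.145,0.276,-0.01],"twist": [0,0,0.378],"jaw": 1},{"xyz": [-0.145,0.276,-0.01],"twist": [0,0,0.378],"jaw": 1},{"xyz": [-0.145,0.276,-0.01],"twist": [0,0,0.378],"jaw": 1},{"xyz": [-0.145,0.276,-0.01],"twist": [0,0,0.378],"jaw": 1},{"xyz": [-0.145,0.276,-0.01],"twist": [0,0,0.378],"jaw": 1}]}}

```text
clock: 7.78
tcp_pos: [0.6439, -0.0057, 0.0887]
orientation: [-0.001, 0.901, 0.433, -0.001]
wrist_force: [-0.4, 0.7, 0.6]
finger_gap: 0.0857
```

```bash
python3 go.py 644 -7 0 51.3
python3 - <<'E'
from h import *
b=snap('side','side5'); a=snap('top','top5')
f=lambda i:cv2.resize(i,(400,400),interpolation=cv2.INTER_CUBIC)
cv2.imwrite('pics/c5.png',cv2.convertScaleAbs(np.hstack([f(b['color'][100:200,195:295]),f(b['color'][140:240,290:390])])[...,::-1],alpha=1.7))
E
```

```text
t 7.78 tcp [643.9  -5.7  88.7] psi 51.3 shift [-0.0009  0.001   0.0887] twist z 0.0007 gap 0.0857 F [-0.4  0.7  0.6] tilt [-0.0018  0.0006]
```

View pics/c5.png

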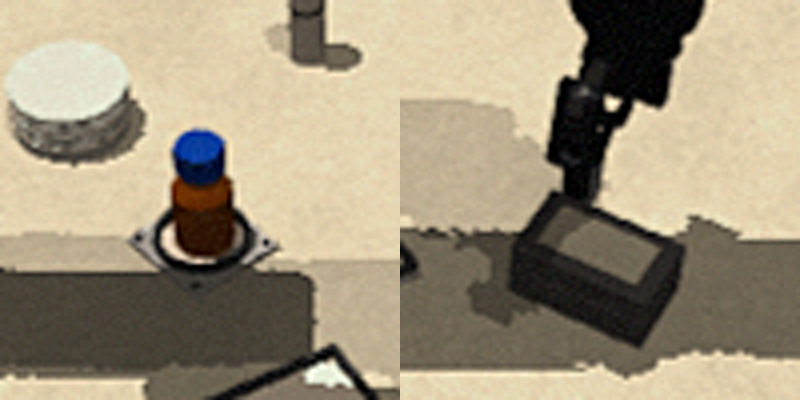

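The small bottle is inside its rim: bottle about (203,215) and nest about (205,240) in the left crop. The gripper is over the box. I descend to a true tip height of about 16 mm and grip across the short side.

Emit:
{"name": "servo_tool", "arguments": {"targets": [{"xyz": [-0.001,0.0,0.03],"twist": [0,0,0],"jaw": 1},{"xyz": [-0.001,0.0,0.06],"twist": [0,0,0],"jaw": 1},{"xyz": [-0.001,0.0,0.08],"twist": [0,0,0],"jaw": 1},{"xyz": [-0.001,0.0,0.1],"twist": [0,0,0],"jaw": 1},{"xyz": [-0.001,0.0,0.109],"twist": [0,0,0],"jaw": 1},{"xyz": [-0.001,0.0,0.109],"twist": [0,0,0],"jaw": 1},{"xyz": [-0.001,0.0,0.109],"twist": [0,0,0],"jaw": 0.5},{"xyz": [-0.001,0.0,0.109],"twist": [0,0,0],"jaw": 0.5},{"xyz": [-0.001,0.0,0.109],"twist": [0,0,0],"jaw": 0.5},{"xyz": [-0.001,0.0,0.109],"twist": [0,0,0],"jaw": 0.5},{"xyz": [-0.001,0.0,0.109],"twist": [0,0,0],"jaw": 0.5}], "squeeze": 40}}

```text
clock: 8.8
tcp_pos: [0.6458, -0.007, -0.0176]
orientation: [0.001, 0.901, 0.433, 0.002]
wrist_force: [-0.7, 1.3, 5.9]
finger_gap: 0.0574
```

```bash
python3 go.py 463.5 37 30 113.5
```

```text
t 8.8 tcp [645.8  -7.  -17.6] psi 51.3 shift [-0.0794 -0.1697 -0.0482] twist z -1.0848 gap 0.0574 F [-0.7  1.3  5.9] tilt [ 0.0034 -0.0001]
```

Emit:
{"name": "servo_tool", "arguments": {"targets": [{"xyz": [0,0,-0.012],"twist": [0,0,0],"jaw": 0.5},{"xyz": [0,0,-0.03],"twist": [0,0,0],"jaw": 0.5},{"xyz": [-0.009,-0.019,-0.046],"twist": [0,0,-0.121],"jaw": 0.5},{"xyz": [-0.018,-0.038,-0.048],"twist": [0,0,-0.242],"jaw": 0.5},{"xyz": [-0.027,-0.056,-0.048],"twist": [0,0,-0.363],"jaw": 0.5},{"xyz": [-0.036,-0.075,-0.048],"twist": [0,0,-0.484],"jaw": 0.5},{"xyz": [-0.045,-0.094,-0.048],"twist": [0,0,-0.605],"jaw": 0.5},{"xyz": [-0.054,-0.113,-0.048],"twist": [0,0,-0.726],"jaw": 0.5},{"xyz": [-0.063,-0.132,-0.048],"twist": [0,0,-0.847],"jaw": 0.5},{"xyz": [-0.072,-0.15,-0.048],"twist": [0,0,-0.968],"jaw": 0.5},{"xyz": [-0.0806,-0.1687,-0.048],"twist": [0,0,-1.085],"jaw": 0.5},{"xyz": [-0.0806,-0.1687,-0.048],"twist": [0,0,-1.085],"jaw": 0.5}]}}

```text
clock: 9.8
tcp_pos: [0.4569, 0.0365, 0.0283]
orientation: [-0.002, 0.546, 0.838, -0.001]
wrist_force: [-1.0, -0.1, -2.7]
finger_gap: 0.0575
```

Emit:
{"name": "servo_tool", "arguments": {"targets": [{"xyz": [0,0,0],"twist": [0,0,0],"jaw": 0.5},{"xyz": [0,0,0],"twist": [0,0,0],"jaw": 0.5}]}}

```text
clock: 9.97
tcp_pos: [0.4634, 0.0353, 0.0292]
orientation: [0.001, 0.549, 0.836, 0.001]
wrist_force: [0.8, 0.6, -1.9]
finger_gap: 0.0577
```

```bash
python3 go.py 463.5 35.5 -11.6 113.5
python3 - <<'E'
from h import *
b=snap('side','side6'); a=snap('top','top6')
f=lambda i:cv2.resize(i,(400,400),interpolation=cv2.INTER_CUBIC)
cv2.imwrite('pics/c6.png',cv2.convertScaleAbs(np.hstack([f(a['color'][170:270,220:320]),f(b['color'][150:250,215:315])])[...,::-1],alpha=1.7))
E
```

```text
t 9.97 tcp [463.4  35.3  29.2] psi 113.4 shift [0.0001 0.0001 0.0408] twist z -0.0013 gap 0.0577 F [ 0.8  0.6 -1.9] tilt [ 0.0022 -0.0002]
```

View pics/c6.png

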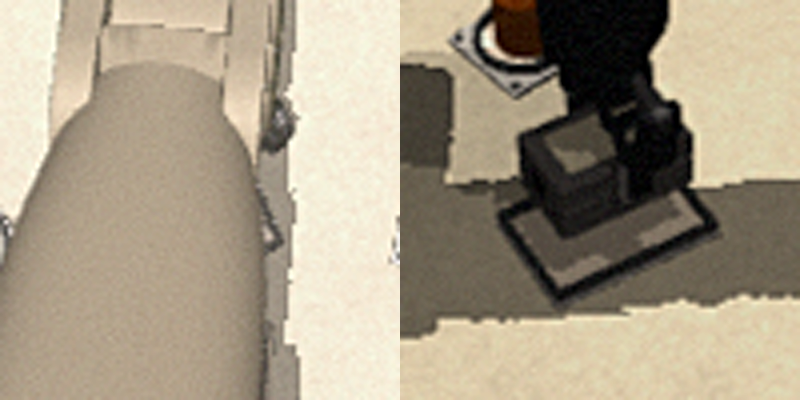

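The box hangs level, parallel to its nest and centred on it: box about columns 520–692, nest 500–718. I lower and release.

Emit:
{"name": "servo_tool", "arguments": {"targets": [{"xyz": [0,0,0.015],"twist": [0,0,0],"jaw": 0.5},{"xyz": [0,0,0.028],"twist": [0,0,0],"jaw": 0.5},{"xyz": [0,0,0.035],"twist": [0,0,0],"jaw": 0.5},{"xyz": [0,0,0.039],"twist": [0,0,0],"jaw": 0.5},{"xyz": [0,0,0.041],"twist": [0,0,0],"jaw": 0.5},{"xyz": [0,0,0.041],"twist": [0,0,0],"jaw": 0.5},{"xyz": [0,0,0.041],"twist": [0,0,0],"jaw": 0.7},{"xyz": [0,0,0.041],"twist": [0,0,0],"jaw": 1},{"xyz": [0,0,0.041],"twist": [0,0,0],"jaw": 1},{"xyz": [0,0,0.03],"twist": [0,0,0],"jaw": 1},{"xyz": [0,0,0.0],"twist": [0,0,0],"jaw": 1},{"xyz": [0,0,-0.035],"twist": [0,0,0],"jaw": 1}]}}

```text
clock: 11.07
tcp_pos: [0.4601, 0.0357, 0.0625]
orientation: [-0.002, 0.548, 0.836, -0.001]
wrist_force: [0.1, -0.4, -0.6]
finger_gap: 0.0855
```

```bash
python3 go.py 356.5 -309 110 73
```

```text
t 11.07 tcp [460.1  35.7  62.5] psi 113.5 shift [-0.2747 -0.2326 -0.0472] twist z 0.7067 gap 0.0855 F [ 0.1 -0.4 -0.6] tilt [-0.0049  0.0006]
```

Emit:
{"name": "servo_tool", "arguments": {"targets": [{"xyz": [-0.275,-0.233,-0.047],"twist": [0,0,0],"jaw": 1},{"xyz": [-0.275,-0.233,-0.047],"twist": [0,0,0],"jaw": 1},{"xyz": [-0.275,-0.233,-0.047],"twist": [0,0,0],"jaw": 1},{"xyz": [-0.275,-0.233,-0.047],"twist": [0,0,0],"jaw": 1},{"xyz": [-0.275,-0.233,-0.047],"twist": [0,0,0],"jaw": 1},{"xyz": [-0.275,-0.233,-0.047],"twist": [0,0,0],"jaw": 1},{"xyz": [-0.275,-0.233,-0.047],"twist": [0,0,0],"jaw": 1},{"xyz": [-0.275,-0.233,-0.047],"twist": [0,0,0],"jaw": 1},{"xyz": [-0.275,-0.233,-0.047],"twist": [0,0,0],"jaw": 1},{"xyz": [-0.275,-0.233,-0.047],"twist": [0,0,0],"jaw": 1},{"xyz": [-0.275,-0.233,-0.047],"twist": [0,0,0],"jaw": 1},{"xyz": [-0.275,-0.233,-0.047],"twist": [0,0,0],"jaw": 1}]}}

```text
clock: 12.07
tcp_pos: [0.3579, -0.309, 0.11]
orientation: [-0.001, 0.548, 0.836, 0.0]
wrist_force: [-0.6, 0.3, -0.6]
finger_gap: 0.0854
```

```bash
python3 go.py 356 -309 46 113.5
python3 - <<'E'
from h import *
b=snap('side','side7'); a=snap('top','top7')
f=lambda i:cv2.resize(i,(400,400),interpolation=cv2.INTER_CUBIC)
cv2.imwrite('pics/c7.png',cv2.convertScaleAbs(np.hstack([f(a['color'][170:270,220:320]),f(b['color'][250:350,185:285])])[...,::-1],alpha=1.7))
from m import *
P=cloud(a);q=P[seg(a,P,270,217,28,.042,.062)];rc=cv2.minAreaRect((q[:,:2]*1000).astype(np.float32));print(len(q),rc,np.median(q[:,2]))
E
```

```text
t 12.07 tcp [ 357.9 -309.   110. ] psi 113.5 shift [ 0.0007 -0.0018  0.064 ] twist z -0.0005 gap 0.0854 F [-0.6  0.3 -0.6] tilt [-0.0004  0.0012]
653 ((458.69622802734375, 34.38897705078125), (96.5278091430664, 58.17156982421875), 23.486207962036133) 0.05298855356012844
```

View pics/c7.png

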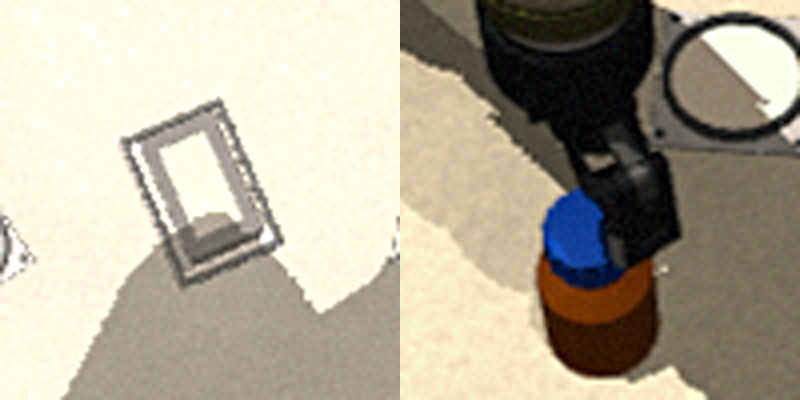

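The box sits in its nest at (458.7,34.4), z top 53 mm, angle 23.5°, against the nest at (460.3,34.3) and 23.5°. The open fingers are above the large bottle cap, near (595,235) in the crop. I descend and grip.

Emit:
{"name": "servo_tool", "arguments": {"targets": [{"xyz": [0.0,-0.001,0.02],"twist": [0,0,0],"jaw": 1},{"xyz": [0.0,-0.001,0.04],"twist": [0,0,0],"jaw": 1},{"xyz": [0.0,-0.001,0.055],"twist": [0,0,0],"jaw": 1},{"xyz": [0.0,-0.001,0.065],"twist": [0,0,0],"jaw": 1},{"xyz": [0.0,-0.001,0.065],"twist": [0,0,0],"jaw": 1},{"xyz": [0.0,-0.001,0.065],"twist": [0,0,0],"jaw": 0.35},{"xyz": [0.0,-0.001,0.065],"twist": [0,0,0],"jaw": 0.35},{"xyz": [0.0,-0.001,0.065],"twist": [0,0,0],"jaw": 0.35},{"xyz": [0.0,-0.001,0.065],"twist": [0,0,0],"jaw": 0.35},{"xyz": [0.0,-0.001,0.065],"twist": [0,0,0],"jaw": 0.35},{"xyz": [0.0,-0.001,0.065],"twist": [0,0,0],"jaw": 0.35},{"xyz": [0.0,-0.001,0.065],"twist": [0,0,0],"jaw": 0.35}], "squeeze": 50}}

```text
clock: 13.17
tcp_pos: [0.3578, -0.3103, 0.0465]
orientation: [0.001, 0.548, 0.836, 0.0]
wrist_force: [-1.3, 2.5, 5.3]
finger_gap: 0.0448
```

```bash
python3 go.py 446.5 -162.5 90 113.5
```

```text
t 13.17 tcp [ 357.8 -310.3   46.5] psi 113.5 shift [ 0.1001  0.1404 -0.0435] twist z 0.0001 gap 0.0448 F [-1.3  2.5  5.3] tilt [ 0.0014 -0.0009]
```

Emit:
{"name": "servo_tool", "arguments": {"targets": [{"xyz": [0,0,-0.01],"twist": [0,0,0],"jaw": 0.35},{"xyz": [0,0,-0.025],"twist": [0,0,0],"jaw": 0.35},{"xyz": [0.012,0.018,-0.04],"twist": [0,0,0],"jaw": 0.35},{"xyz": [0.03,0.042,-0.044],"twist": [0,0,0],"jaw": 0.35},{"xyz": [0.048,0.068,-0.044],"twist": [0,0,0],"jaw": 0.35},{"xyz": [0.066,0.094,-0.044],"twist": [0,0,0],"jaw": 0.35},{"xyz": [0.082,0.118,-0.044],"twist": [0,0,0],"jaw": 0.35},{"xyz": [0.094,0.135,-0.044],"twist": [0,0,0],"jaw": 0.35},{"xyz": [0.098,0.141,-0.044],"twist": [0,0,0],"jaw": 0.35},{"xyz": [0.098,0.141,-0.044],"twist": [0,0,0],"jaw": 0.35},{"xyz": [0.098,0.141,-0.044],"twist": [0,0,0],"jaw": 0.35}]}}

```text
clock: 14.08
tcp_pos: [0.4474, -0.1641, 0.0896]
orientation: [0.0, 0.548, 0.837, -0.0]
wrist_force: [0.2, -0.3, -2.3]
finger_gap: 0.0449
```

```bash
python3 go.py 448 -164 52.5 113.5
python3 - <<'E'
from h import *
b=snap('side','side8'); a=snap('top','top8')
f=lambda i:cv2.resize(i,(400,400),interpolation=cv2.INTER_CUBIC)
cv2.imwrite('pics/c8.png',cv2.convertScaleAbs(np.hstack([f(a['color'][180:260,300:380]),f(b['color'][200:320,210:330])])[...,::-1],alpha=1.7))
E
```

```text
t 14.08 tcp [ 447.4 -164.1   89.6] psi 113.5 shift [-0.0001  0.0006  0.0371] twist z 0.0008 gap 0.0449 F [ 0.2 -0.3 -2.3] tilt [-0.0002 -0.0006]
```

View pics/c8.png

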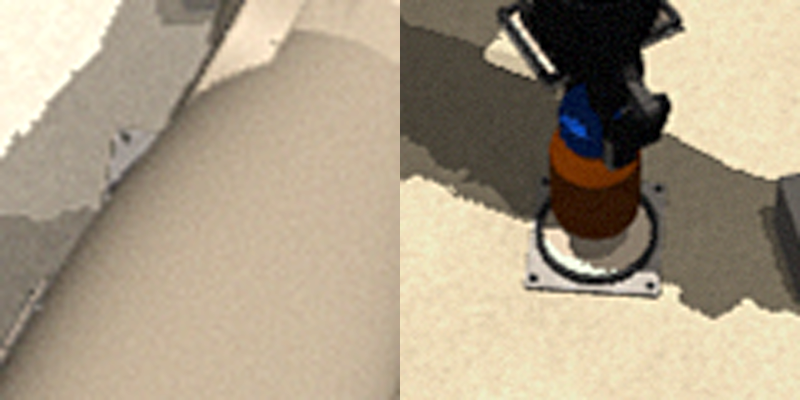

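The large bottle is upright over its nest: bottle column about 595 and nest centre about (596,235). I lower 37 mm and release.

Emit:
{"name": "servo_tool", "arguments": {"targets": [{"xyz": [0,0,0.013],"twist": [0,0,0],"jaw": 0.35},{"xyz": [0,0,0.025],"twist": [0,0,0],"jaw": 0.35},{"xyz": [0,0,0.032],"twist": [0,0,0],"jaw": 0.35},{"xyz": [0,0,0.036],"twist": [0,0,0],"jaw": 0.35},{"xyz": [0,0,0.0375],"twist": [0,0,0],"jaw": 0.35},{"xyz": [0,0,0.0375],"twist": [0,0,0],"jaw": 0.35},{"xyz": [0,0,0.0375],"twist": [0,0,0],"jaw": 0.6},{"xyz": [0,0,0.0375],"twist": [0,0,0],"jaw": 1},{"xyz": [0,0,0.0375],"twist": [0,0,0],"jaw": 1},{"xyz": [0,0,0.0375],"twist": [0,0,0],"jaw": 1},{"xyz": [0,0,0.01],"twist": [0,0,0],"jaw": 1},{"xyz": [0,0,-0.02],"twist": [0,0,0],"jaw": 1}]}}

```text
clock: 15.18
tcp_pos: [0.4456, -0.1629, 0.1082]
orientation: [-0.003, 0.548, 0.836, -0.0]
wrist_force: [0.6, -0.9, 0.8]
finger_gap: 0.0855
```

```bash
python3 go.py 521 409 130 113.5
```

```text
t 15.18 tcp [ 445.6 -162.9  108.2] psi 113.5 shift [ 0.4946  0.297  -0.0206] twist z -0.0001 gap 0.0855 F [ 0.6 -0.9  0.8] tilt [-0.0044  0.0026]
```

Emit:
{"name": "servo_tool", "arguments": {"targets": [{"xyz": [0.495,0.298,-0.022],"twist": [0,0,0],"jaw": 1},{"xyz": [0.495,0.298,-0.022],"twist": [0,0,0],"jaw": 1},{"xyz": [0.495,0.298,-0.022],"twist": [0,0,0],"jaw": 1},{"xyz": [0.495,0.298,-0.022],"twist": [0,0,0],"jaw": 1},{"xyz": [0.495,0.298,-0.022],"twist": [0,0,0],"jaw": 1},{"xyz": [0.495,0.298,-0.022],"twist": [0,0,0],"jaw": 1},{"xyz": [0.495,0.298,-0.022],"twist": [0,0,0],"jaw": 1},{"xyz": [0.495,0.298,-0.022],"twist": [0,0,0],"jaw": 1},{"xyz": [0.495,0.298,-0.022],"twist": [0,0,0],"jaw": 1},{"xyz": [0.495,0.298,-0.022],"twist": [0,0,0],"jaw": 1},{"xyz": [0.495,0.298,-0.022],"twist": [0,0,0],"jaw": 1},{"xyz": [0.495,0.298,-0.022],"twist": [0,0,0],"jaw": 1}]}}

```text
clock: 16.18
tcp_pos: [0.5131, 0.3337, 0.1286]
orientation: [0.0, 0.548, 0.836, 0.0]
wrist_force: [0.9, -0.4, -0.4]
finger_gap: 0.0852
```

```bash
python3 go.py 521.5 409 46 113.5
python3 - <<'E'
from m import *
a=snap('top','top9'); snap('side','side9')
P=cloud(a)
for k,s in dict(LB=(336,223,24,.105,.13),SB=(211,231,20,.082,.105),BOX=(270,217,28,.042,.062)).items():
    q=P[seg(a,P,*s)]
    if len(q)>5: rc=cv2.minAreaRect((q[:,:2]*1000).astype(np.float32));print(k,len(q),np.round(rc[0],1),np.round(rc[1],1),np.median(q[:,2]))
E
```

```text
t 16.18 tcp [513.1 333.7 128.6] psi 113.5 shift [0.0657 0.0377 0.0826] twist z 0.0004 gap 0.0852 F [ 0.9 -0.4 -0.4] tilt [0.0005 0.0002]
LB 237 [ 442.7 -161.9] [44.6 46.2] 0.11827775548057184
SB 125 [420.7 214. ] [32.3 33.5] 0.09426438438052931
BOX 656 [459.4  34.8] [97.3 58. ] 0.05282695312382757
```

All three sit within about 1–2 mm of their nest centres at the right height. Next is the tube.

Emit:
{"name": "servo_tool", "arguments": {"targets": [{"xyz": [0.066,0.038,0.0],"twist": [0,0,0],"jaw": 1},{"xyz": [0.066,0.038,0.0],"twist": [0,0,0],"jaw": 1},{"xyz": [0.066,0.038,0.0],"twist": [0,0,0],"jaw": 1},{"xyz": [0.066,0.038,0.0],"twist": [0,0,0],"jaw": 1},{"xyz": [0.066,0.038,0.0],"twist": [0,0,0],"jaw": 1},{"xyz": [0.066,0.038,0.02],"twist": [0,0,0],"jaw": 1},{"xyz": [0.066,0.038,0.04],"twist": [0,0,0],"jaw": 1},{"xyz": [0.066,0.038,0.06],"twist": [0,0,0],"jaw": 1},{"xyz": [0.066,0.038,0.075],"twist": [0,0,0],"jaw": 1},{"xyz": [0.066,0.038,0.081],"twist": [0,0,0],"jaw": 1},{"xyz": [0.066,0.038,0.081],"twist": [0,0,0],"jaw": 1}]}}

```text
clock: 17.2
tcp_pos: [0.5206, 0.4049, 0.0459]
orientation: [-0.001, 0.549, 0.836, -0.002]
wrist_force: [-0.1, -0.9, 0.0]
finger_gap: 0.0857
```

```bash
python3 go.py 521.5 409 48 113.5
python3 - <<'E'
from h import *
b=snap('side','side10')
cv2.imwrite('pics/c10.png',cv2.convertScaleAbs(cv2.resize(b['color'][50:130,230:310][...,::-1],(560,560),interpolation=cv2.INTER_CUBIC),alpha=1.8))
E
```

```text
t 17.2 tcp [520.6 404.9  45.9] psi 113.4 shift [ 0.0034  0.0024 -0.0021] twist z -0.0016 gap 0.0857 F [-0.1 -0.9  0. ] tilt [-0.0029 -0.0019]
```

View pics/c10.png

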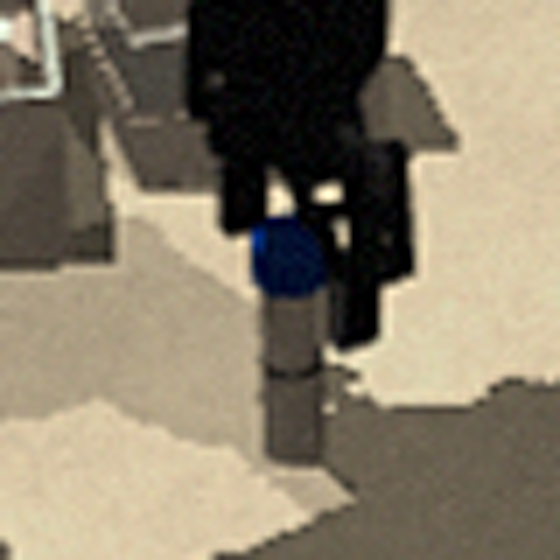

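The fingers straddle the cap: cap about (288,258), near finger (360,300), far finger (240,200). I grip.

Emit:
{"name": "servo_tool", "arguments": {"targets": [{"xyz": [0.003,0.002,0],"twist": [0,0,0],"jaw": 1},{"xyz": [0.003,0.002,0],"twist": [0,0,0],"jaw": 0.2},{"xyz": [0.003,0.002,0],"twist": [0,0,0],"jaw": 0.2},{"xyz": [0.003,0.002,0],"twist": [0,0,0],"jaw": 0.2},{"xyz": [0.003,0.002,0],"twist": [0,0,0],"jaw": 0.2},{"xyz": [0.003,0.002,0],"twist": [0,0,0],"jaw": 0.2},{"xyz": [0.003,0.002,0],"twist": [0,0,0],"jaw": 0.2},{"xyz": [0.003,0.002,0],"twist": [0,0,0],"jaw": 0.2},{"xyz": [0.003,0.002,0],"twist": [0,0,0],"jaw": 0.2}], "squeeze": 35}}

```text
clock: 18.0
tcp_pos: [0.5226, 0.411, 0.048]
orientation: [0.0, 0.548, 0.836, 0.001]
wrist_force: [-0.4, 0.5, 3.9]
finger_gap: 0.0327
```

```bash
python3 go.py 521.5 409 130 113.5
```

```text
t 18.0 tcp [522.6 411.   48. ] psi 113.5 shift [-0.0014 -0.0017 -0.082 ] twist z 0.0002 gap 0.0327 F [-0.4  0.5  3.9] tilt [0.0009 0.0009]
```

Emit:
{"name": "servo_tool", "arguments": {"targets": [{"xyz": [0,0,-0.015],"twist": [0,0,0],"jaw": 0.2},{"xyz": [0,0,-0.04],"twist": [0,0,0],"jaw": 0.2},{"xyz": [-0.015,-0.004,-0.065],"twist": [0,0,0],"jaw": 0.2},{"xyz": [-0.045,-0.012,-0.08],"twist": [0,0,0],"jaw": 0.2},{"xyz": [-0.08,-0.022,-0.08],"twist": [0,0,0],"jaw": 0.2},{"xyz": [-0.115,-0.031,-0.08],"twist": [0,0,0],"jaw": 0.2},{"xyz": [-0.15,-0.041,-0.08],"twist": [0,0,0],"jaw": 0.2},{"xyz": [-0.185,-0.05,-0.08],"twist": [0,0,0],"jaw": 0.2},{"xyz": [-0.22,-0.06,-0.08],"twist": [0,0,0],"jaw": 0.2},{"xyz": [-0.255,-0.069,-0.08],"twist": [0,0,0],"jaw": 0.2},{"xyz": [-0.285,-0.077,-0.08],"twist": [0,0,0],"jaw": 0.2},{"xyz": [-0.3,-0.081,-0.08],"twist": [0,0,0],"jaw": 0.2}]}}

```text
clock: 19.0
tcp_pos: [0.5676, 0.0995, 0.1269]
orientation: [-0.0, 0.55, 0.835, -0.001]
wrist_force: [0.2, 1.2, -0.2]
finger_gap: 0.0327
```

```bash
python3 go.py 612 -198.5 128 113.5
```

```text
t 19.0 tcp [567.6  99.5 126.9] psi 113.3 shift [-0.2913 -0.0772 -0.0008] twist z -0.0032 gap 0.0327 F [ 0.2  1.2 -0.2] tilt [-0.0009 -0.0013]
```

Emit:
{"name": "servo_tool", "arguments": {"targets": [{"xyz": [-0.03,-0.008,0],"twist": [0,0,0],"jaw": 0.2},{"xyz": [-0.065,-0.018,0],"twist": [0,0,0],"jaw": 0.2},{"xyz": [-0.1,-0.027,0],"twist": [0,0,0],"jaw": 0.2},{"xyz": [-0.135,-0.037,0],"twist": [0,0,0],"jaw": 0.2},{"xyz": [-0.17,-0.046,0],"twist": [0,0,0],"jaw": 0.2},{"xyz": [-0.205,-0.056,0],"twist": [0,0,0],"jaw": 0.2},{"xyz": [-0.24,-0.065,0],"twist": [0,0,0],"jaw": 0.2},{"xyz": [-0.27,-0.073,0],"twist": [0,0,0],"jaw": 0.2},{"xyz": [-0.288,-0.078,0],"twist": [0,0,0],"jaw": 0.2},{"xyz": [-0.2945,-0.08,0],"twist": [0,0,0],"jaw": 0.2},{"xyz": [-0.2945,-0.08,0],"twist": [0,0,0],"jaw": 0.2},{"xyz": [-0.2945,-0.08,0],"twist": [0,0,0],"jaw": 0.2}]}}

```text
clock: 20.0
tcp_pos: [0.6111, -0.1981, 0.1268]
orientation: [-0.001, 0.548, 0.836, 0.0]
wrist_force: [-0.7, 0.3, -0.4]
finger_gap: 0.033
```

```bash
python3 go.py 612 -198.5 128 113.5
python3 - <<'E'
from h import *
b=snap('side','side11'); a=snap('top','top11')
f=lambda i:cv2.resize(i,(400,480),interpolation=cv2.INTER_CUBIC)
cv2.imwrite('pics/c11.png',cv2.convertScaleAbs(np.hstack([f(a['color'][130:202,320:380]),f(b['color'][200:296,300:380])])[...,::-1],alpha=1.8))
E
```

```text
t 20.0 tcp [ 611.1 -198.1  126.8] psi 113.5 shift [-0.0008  0.0007 -0.0013] twist z -0.0002 gap 0.033 F [-0.7  0.3 -0.4] tilt [-0.0014  0.0012]
```

View pics/c11.png

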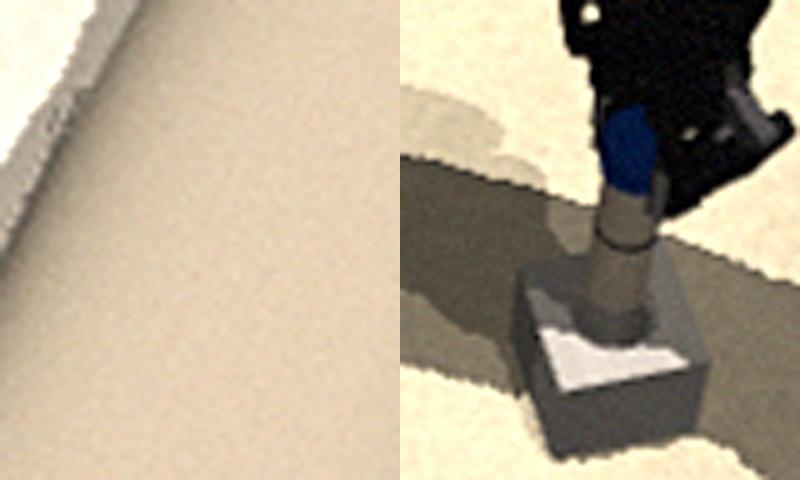

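Run:
```python
from h import *
d=dict(np.load('pics/side11.npz'));P=cloud(d)
fr=.079
# front of ring and of foot: centre = front + 14 mm away from camera (y)
for n,u,v,z in (('ring',345.5,249.6,fr+.05),('foot',343,262.5,fr)): print(n,np.round(atz(d,u,v,z)*1000,1))
for z0,z1 in((.085,.1),(.1,.115),(.115,.14)):
    m=np.zeros((420,560),bool); m[225:270,332:356]=1
    m&=(P[...,2]>z0)&(P[...,2]<z1)&(d['depth']>0)&(P[...,1]>-.225)&(P[...,1]<-.17); q=P[m]*1000
    print(z0,len(q),'x',np.round(np.percentile(q[:,0],[2,50,98]),1),'y',np.round(np.percentile(q[:,1],[5,50,95]),1))
```

```text
ring [ 607.1 -214.2  129. ]
foot [ 606.7 -213.9   79. ]
0.085 47 x [595.9 605.4 620.2] y [-214.1 -211.2 -203.5]
0.1 51 x [595.7 604.4 620.7] y [-214.  -210.6 -201.3]
0.115 87 x [595.7 604.7 619.8] y [-214.9 -211.7 -202. ]
```

In the side frame the tube axis is at about (608,-200) and the bore at about (609.5,-203). I shift 2 mm towards −y and go down to just past the mouth, watching the force.

Emit:
{"name": "servo_tool", "arguments": {"targets": [{"xyz": [-0.002,0,0.005],"twist": [0,0,0],"jaw": 0.2},{"xyz": [-0.002,0,0.012],"twist": [0,0,0],"jaw": 0.2},{"xyz": [-0.002,0,0.017],"twist": [0,0,0],"jaw": 0.2},{"xyz": [-0.002,0,0.021],"twist": [0,0,0],"jaw": 0.2},{"xyz": [-0.002,0,0.025],"twist": [0,0,0],"jaw": 0.2},{"xyz": [-0.002,0,0.028],"twist": [0,0,0],"jaw": 0.2},{"xyz": [-0.002,0,0.03],"twist": [0,0,0],"jaw": 0.2},{"xyz": [-0.002,0,0.03],"twist": [0,0,0],"jaw": 0.2}]}}

```text
clock: 20.77
tcp_pos: [0.6122, -0.2004, 0.0968]
orientation: [-0.0, 0.548, 0.836, -0.0]
wrist_force: [0.6, -1.1, -0.5]
finger_gap: 0.0331
```

```bash
python3 go.py 612 -200.5 58 113.5; python3 -c "
from h import *
print(env.get_state()['ft_torque'])"
```

```text
t 20.77 tcp [ 612.2 -200.4   96.8] psi 113.5 shift [-0.     -0.0002  0.0388] twist z -0.0 gap 0.0331 F [ 0.6 -1.1 -0.5] tilt [-0.0008  0.0005]
[-0.03008851 -0.00934702 -0.0593491 ]
```

The foot is about 11 mm inside the bore with no contact force. I continue to the floor.

Emit:
{"name": "servo_tool", "arguments": {"targets": [{"xyz": [0,0,0.006],"twist": [0,0,0],"jaw": 0.2},{"xyz": [0,0,0.014],"twist": [0,0,0],"jaw": 0.2},{"xyz": [0,0,0.022],"twist": [0,0,0],"jaw": 0.2},{"xyz": [0,0,0.028],"twist": [0,0,0],"jaw": 0.2},{"xyz": [0,0,0.033],"twist": [0,0,0],"jaw": 0.2},{"xyz": [0,0,0.036],"twist": [0,0,0],"jaw": 0.2},{"xyz": [0,0,0.038],"twist": [0,0,0],"jaw": 0.2},{"xyz": [0,0,0.038],"twist": [0,0,0],"jaw": 0.2},{"xyz": [0,0,0.038],"twist": [0,0,0],"jaw": 0.2}]}}

```text
clock: 21.52
tcp_pos: [0.6126, -0.2006, 0.0595]
orientation: [0.0, 0.548, 0.836, 0.0]
wrist_force: [-0.2, -0.3, -0.5]
finger_gap: 0.0329
```

```bash
python3 go.py 612 -200.5 58 113.5
```

```text
t 21.52 tcp [ 612.6 -200.6   59.5] psi 113.5 shift [ 0.0003 -0.0005  0.0015] twist z 0.0001 gap 0.0329 F [-0.2 -0.3 -0.5] tilt [0.0002 0.    ]
```

Emit:
{"name": "servo_tool", "arguments": {"targets": [{"xyz": [0,0,0.0015],"twist": [0,0,0],"jaw": 0.2},{"xyz": [0,0,0.0015],"twist": [0,0,0],"jaw": 0.2},{"xyz": [0,0,0.0015],"twist": [0,0,0],"jaw": 0.5},{"xyz": [0,0,0.0015],"twist": [0,0,0],"jaw": 1},{"xyz": [0,0,0.0015],"twist": [0,0,0],"jaw": 1},{"xyz": [0,0,0.0015],"twist": [0,0,0],"jaw": 1},{"xyz": [0,0,0.0015],"twist": [0,0,0],"jaw": 1},{"xyz": [0,0,-0.02],"twist": [0,0,0],"jaw": 1},{"xyz": [0,0,-0.05],"twist": [0,0,0],"jaw": 1},{"xyz": [0,0,-0.09],"twist": [0,0,0],"jaw": 1},{"xyz": [0,0,-0.12],"twist": [0,0,0],"jaw": 1},{"xyz": [0,0,-0.12],"twist": [0,0,0],"jaw": 1}]}}

```text
clock: 22.52
tcp_pos: [0.6159, -0.2021, 0.1873]
orientation: [0.006, 0.548, 0.836, 0.001]
wrist_force: [-0.1, -0.7, 0.6]
finger_gap: 0.0855
```

Emit:
{"name": "servo_tool", "arguments": {"targets": [{"xyz": [0.2,-0.1,0],"twist": [0,0,0],"jaw": 1},{"xyz": [0.2,-0.1,0],"twist": [0,0,0],"jaw": 1},{"xyz": [0.2,-0.1,0],"twist": [0,0,0],"jaw": 1},{"xyz": [0.2,-0.1,0],"twist": [0,0,0],"jaw": 1},{"xyz": [0.2,-0.1,0],"twist": [0,0,0],"jaw": 1},{"xyz": [0.2,-0.1,0],"twist": [0,0,0],"jaw": 1},{"xyz": [0.2,-0.1,0],"twist": [0,0,0],"jaw": 1},{"xyz": [0.2,-0.1,0],"twist": [0,0,0],"jaw": 1},{"xyz": [0.2,-0.1,0],"twist": [0,0,0],"jaw": 1}]}}

```text
clock: 23.27
tcp_pos: [0.4422, -0.0576, 0.1797]
orientation: [0.001, 0.548, 0.836, 0.0]
wrist_force: [0.4, -0.5, -0.0]
finger_gap: 0.0855
```

Run:
```python
from m import *
for n,it in (('side',dict(TU=(343,240,24,.105,.135),LB=(268,235,36,.105,.13),BEAK=(322,350,20,.03,.09),DISH=(213,122,24,.03,.055))),('top',dict(TU=(350,162,20,.105,.135),LB=(338,223,24,.105,.13),SB=(211,231,20,.082,.105),BOX=(270,217,28,.042,.062),DISH=(160,260,24,.03,.055),BEAK=(417,193,16,.03,.09)))):
    d=snap(n,n+'12'); P=cloud(d)
    for k,s in it.items():
        q=P[seg(d,P,*s)]
        if len(q)>5: rc=cv2.minAreaRect((q[:,:2]*1000).astype(np.float32));print(n,k,len(q),np.round(rc[0],1),np.round(rc[1],1),np.round(np.median(q[:,2]),4))
cv2.imwrite('pics/c12.png',cv2.convertScaleAbs(cv2.resize(cv2.imread('pics/side12.png')[100:380,170:400],(660,600*560//560),interpolation=cv2.INTER_CUBIC),alpha=1.7))
```

```text
side TU 219 [ 610.5 -203.5] [33.6 33.1] 0.1213
side LB 345 [ 445.3 -164.7] [49.  44.1] 0.1169
side BEAK 556 [ 527.4 -401.5] [58.6 58.8] 0.0563
side DISH 542 [337.3 351.3] [92.5 88.6] 0.0397
top LB 136 [ 438.  -171.5] [26.7 46.8] 0.1181
top SB 126 [420.9 214.4] [32.5 34.5] 0.0943
top BOX 368 [468.5  39.2] [76.4 57.1] 0.0525
top DISH 781 [333.4 354.7] [89.8 86.2] 0.0421
top BEAK 243 [ 524.2 -398.8] [58.  58.3] 0.0579
```

View pics/c12.png

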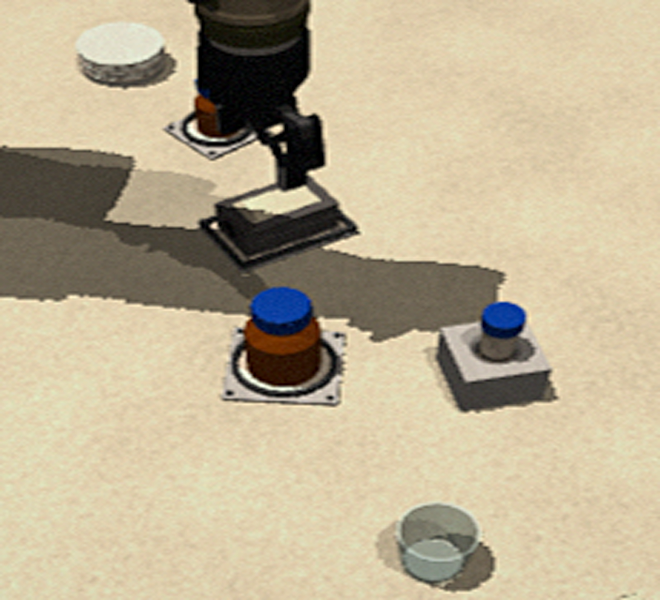

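Everything is seated and upright. The tube's cap top is at 121 mm (122 expected) and centred on the bore at about (500,335). The beaker and dishes have not moved, and the gripper is well clear of everything.

```bash
python3 -c "
from h import *
s=env.get_state();print(s['clock'],abs(s['qvel']).max());print(env.hand_in())"
```

```text
23.3667 0.007657697311348997
the job is handed in; nothing more can be done
None
```

I put the small bottle, the slide box and the large bottle in their nests, then slid the tube to the bottom of the bore. I let go of everything, moved the arm clear and handed in at 23.4 s. The hand-in reports no verdict.

**Last checks (camera):**

| Item | Distance from target centre | Height |
|---|---|---|
| Large bottle | about 1 mm | cap top 118 mm (expected 118) |
| Small bottle | about 1–2 mm | cap top 94 mm (expected 94) |
| Slide box | about 1–2 mm, long sides parallel to the nest within 1° | top 53 mm (expected 52) |
| Tube | about 2 mm | cap top 121 mm (expected 122) |

- **Upright:** all four looked upright in the last picture.
- **Beaker and dishes:** both were within 1 mm of where they started.

**Failed or disagreed:**
- **Missed first grip:** the first grip on the small bottle closed on air just above its cap and moved nothing. The real fingertips sat about 36 mm higher than the reported height, so I corrected every later height for that.
- **Camera difference:** the two cameras disagreed by 3–4 mm on positions, so I worked with relative moves.
- **Partly hidden views:** in the final top view the arm partly hid the large bottle and box and fully hid the tube. The tube's numbers are from the side view. Those for the large bottle and box are from an earlier, clear top view, and a final side reading agreed for the large bottle.

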